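Dry pass of a carving blank under the planer guard

ROBOT

A 6-joint arm with a two-finger parallel gripper is mounted at the origin on the work surface. World frame = base frame: x ahead of the robot, y to its left, z up, the work surface at z = 0. Lengths are in m, angles in rad, forces in N, time in s.
With the tool pointing down it reaches from about 0.4 to 0.925 m from the base axis. Payload 3.4 kg.
Tool frame: the origin (TCP) lies on the centre line of the jaws, within the pads' length; the fingertips stand 25 mm ahead of it and the grasp point (between the pads) lies 6 mm ahead of it (ctrl.tip_reach is the distance from the TCP to the fingertips, in m); z points along the fingers, x is the direction in which the jaws open and shut, and the axes are right-handed (so a half turn about z gives the same grasp; the last joint's range is limited). The gripper opens to 85 mm and grips with 20 to 120 N. Pads are 22 mm wide; open, the fingers measure 114 mm over their backs; the gripper's body (76 mm by 85 mm) begins 54 mm behind the grasp point. The pads swing forward as they close: fully open they stand 13 mm farther back than shut.
Start: joints at [-1.315, 0.307, 1.506, -0, 1.328, -0.073], TCP at [0.186, -0.544, 0.256] pointing down, gripper open.
Joint ranges: [-3.12, 3.12], [-1.05, 2.28], [0.14, 2.33], [-1.42, 4.57], [0.1, 2.73], [-2.68, 2.68]. Speed limits (rad/s): [2.57, 2.57, 3.14, 3.14, 3.14, 3.14].

INTERFACE

Orientations are given as [roll, pitch, yaw] about the fixed x, y, z axes, in that order (R = Rz(yaw) Ry(pitch) Rx(roll)).
In Python, from cell import ctrl gives the robot as it stands.
- The arm moves only by the shell command python3 -m handwheel 'ROWS'. ROWS is JSON, one flat list of numbers, 5 for each row, row after row: the finger opening in cm, from 0 to 8.54, then the shift along the tool's x, y, z in cm, then the turn about the tool's z in rad. In form: [claw, x, y, z, twist, claw, x, y, z, twist, ...]. A call has 1 to 5 rows; each row is the pose to reach, as a shift and turn from the pose measured when the call began, along the tool's axes at that moment; what a row does not reach only later rows make up. A row lasts 1/10 s, in which the tool goes at most 50 mm and 8.59 degrees, less where a joint would pass 70% of its speed; a pose out of reach is approached as far as the arm can. A call with a gripper value outside its range is refused whole. The fingers move at their own pace and stop on an object; the grip force is fixed at half the most. Time passes only in rows, so rows that repeat a pose let the fingers close. It gives the time, the measured TCP pose, the force and the opening at its end, in the units of the state.
- ctrl.get_state(): the state, without advancing time (a new reading comes with each control period).
- ctrl.capture(name): name is "side" or "top"; returns a dict with "color" (400x640x3 uint8, red, green, blue), "K" (3x3 intrinsics, pixels), "dist_coeffs" ([k1, k2, p1, p2, k3] as OpenCV has them; the pictures are not rectified), "R" (3x3) and "t" (3): a world point X has camera coordinates R X + t. Camera axes: x right, y down, z forward; pixel columns grow to the right and rows downward; lengths in m; the calibration is good to about 2 mm. A picture is of the moment at which its call begins. There is no depth.
- ctrl.hand_in(): hands the job in, once; it reports no verdict.
The state is a dict: "t": time; "qpos": joint angles; "qd": joint speeds; "joint_torque": joint torques, N m; "eef_pos": TCP position; "eef_rot": TCP orientation; "wrist_force": force on the tool from outside, world axes, zero at the start; "ft_torque": the same for the moment, N m; "grip_width": opening from 0.0 (shut) to 1.0 (fully open).
Only numpy, scipy, OpenCV 4.12 (cv2) and the standard library are available. Lean on these libraries where they do the work, as an engineer would, in place of code of your own. Each camera call takes 0.05 s, during which the arm holds its last target.

TASK

Do the dry pass on the switched-off bench planer: take the orange push stick by its handle and, with the stick's front end behind it, push the pale wooden blank along the channel and right through under the red guard, until all of it is out on the other side but still wholly on the planer's table. Then lay the push stick back down on the bench, clear of the planer. Never touch the blank with the robot itself, and do not shift or tip the white glue pot.

Things in the scene. Friction and masses are not known exactly. Their poses are not given: they have to be found in the camera images.
- planer: Bench planer, fixed. Origin on the bench under the guard's middle; +x = feed direction, z up. Table x -190..190, 100 mm wide, top at z 30. Two 14 mm high fences form a channel 62 mm wide about y = 0. Red guard across it at x -25..25: opening 62 wide, 32 high, resists nothing; guard top at z 94. Motor beside it: y 49..187, x -35..35, z to 70.
- blank: Pale wooden blank with a pencilled leaf, 80 (x) x 50 (y) x 22 (z) mm, 60 g, loose and flat in the infeed channel, long side along the feed, centre 80 to 110 mm before the guard's middle. Origin: centre of its underside.
- push_stick: Orange push stick standing on the bench, 120 g. Origin: centre of its underside. Bar 180 (x -90..90) x 20 x 16 mm high; the front end at +x, its last 25 mm black, pushes. Upright handle plate: x -60..-10, 16 mm thick in y, z 16 to 75; grip it from above across its thickness.
- glue_pot: White round open pot standing on the bench, 76 mm across, 65 mm high; a bystander. Origin: centre of its underside.
Things that resemble listed ones, but are neither listed nor needed, are in the scene too. Of the things like the push_stick, leave any that is green, purple or turquoise; of the rest the larger one is meant.

How it is judged:
On the way, in this order (a step that is already met when the one before it is completed fails the run):
1. the blank is in the guard opening, the push stick pressing on it (x of blank in the frame of planer between -0.05 and 0.05 m and contact force between push_stick and blank above 0.05 N), for 0.05 s.
2. the whole blank is past the guard, in the outfeed channel (x of blank in the frame of planer between 0.064 and 0.152 m), for 0.1 s.
At the end, for the whole second after the job is handed in: The blank lies flat and still in the outfeed channel, past the guard and on the planer's table (its centre 64 to 152 mm beyond the guard's middle, within 20 mm of the channel's centre line); the push stick rests on the bench (origin under 20 mm high), not touching the planer (all of step 2 and y of blank in the frame of planer between -0.02 and 0.02 m and height (world z) of blank between 0.025 and 0.036 m and angle between blank's own z axis and vertical below 0.15 rad and linear speed of each of blank, push_stick below 0.02 m/s and height (world z) of push_stick between -0.005 and 0.02 m and contact force between push_stick and planer below 0.05 N).
It fails at once if the robot itself touches the blank (contact force between any of the fingers, the arm and blank above 0.3 N).
It fails at once if the glue pot is shifted by more than 30 mm or tipped (distance of glue_pot from where it was at the start of the episode above 0.03 m or angle between glue_pot's own z axis and vertical above 0.35 rad).
It also fails if it takes over 58 s, if anything falls off the work surface, if the arm or the gripper's body presses on something with over 40 N, if the wrist force passes 120 N, or if a joint passes its speed limit or range.

## Working session

There is one attempt and no reset: what is moved stays moved. The work goes in short steps, Python scripts to look and compute and a shell command to move; the robot and the scene stay as the last step left them, time stands still between calls to the robot, and variables do not carry over. Pictures are saved under pics/ and viewed, and the job is handed in when it is done.

```bash
ls; mkdir -p pics
python3 - <<'E'
from cell import ctrl
import cv2
for n in("side","top"):
    c=ctrl.capture(n)
    cv2.imwrite(f"pics/{n}0.png",c["color"][:,:,::-1])
    print(n,c["K"],c["dist_coeffs"],c["R"],c["t"])
print(ctrl.get_state(),ctrl.tip_reach)
E
```

```text
pics
side [[402.83185276   0.         321.57460082]
 [  0.         402.83185276 204.91193271]
 [  0.           0.           1.        ]] [-0.05539686  0.          0.          0.          0.        ] [[-0.74500483 -0.66689683 -0.01471119]
 [-0.4934775   0.56584509 -0.66052955]
 [ 0.44882931 -0.48483807 -0.75065591]] [0.40701123 0.2378946  0.79484464]
top [[464.26409605   0.         318.73255801]
 [  0.         464.26409605 205.37646148]
 [  0.           0.           1.        ]] [-0.08168003  0.          0.          0.          0.        ] [[-1.11905435e-03 -9.99999240e-01  5.17608963e-04]
 [-9.95044835e-01  1.06204856e-03 -9.94215679e-02]
 [ 9.94209426e-02 -6.26302263e-04 -9.95045267e-01]] [0.07127912 0.49311553 1.17321164]
{'t': 0.1, 'qpos': array([-1.31546703e+00,  3.07510849e-01,  1.50753307e+00,  2.67081296e-05,
        1.32841484e+00, -7.35229315e-02]), 'qd': array([ 5.50296816e-05, -7.42133336e-04, -1.59195282e-03,  1.11730902e-03,
       -4.32070701e-04, -5.16799310e-05]), 'joint_torque': array([ 1.08361681e-03, -4.58528316e+01, -2.52606869e+01, -2.08458130e-05,
        5.51578472e-03,  2.42153237e-05]), 'eef_pos': array([ 0.18552666, -0.54363614,  0.25546952]), 'eef_rot': array([-3.14142973e+00,  1.85915760e-03, -1.24195039e+00]), 'wrist_force': array([ 1.03895909, -0.36450138,  1.59861148]), 'ft_torque': array([-0.00111004, -0.01019956,  0.01148558]), 'grip_width': 1.0019892666761983} 0.025
```

View pics/side0.png

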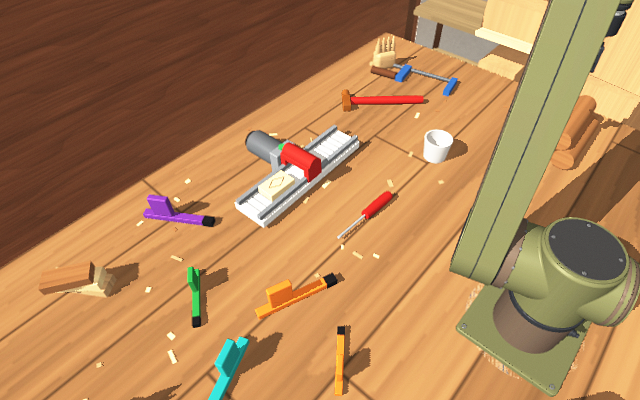

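View pics/top0.png

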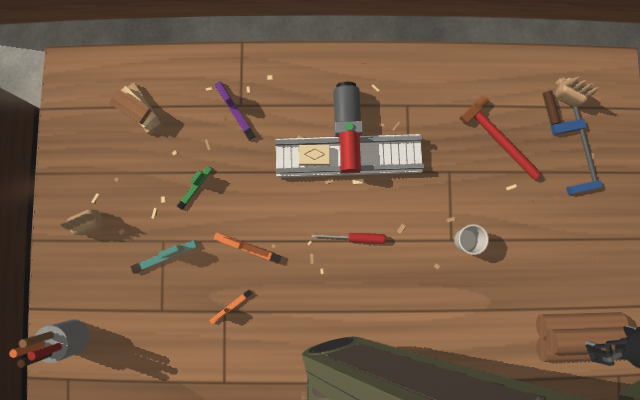

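Side view: the planer runs from (240,205) to (358,140), with the red guard at about (302,160) and the blank at (277,184). The glue pot is at (437,146) and also shows in the top view at (471,240).

Stick-like things in the top view:
- purple (236,110), green (196,187) and turquoise (165,256), all excluded by colour
- orange A (250,248) and orange B (232,307)

A looks larger. I'll measure both and check them in an enlarged crop.

```bash
cat > h.py <<'E'
from cell import ctrl
import cv2, numpy as np
def cap(n,fn=None):
    c=ctrl.capture(n)
    if fn: cv2.imwrite("pics/"+fn,c["color"][:,:,::-1])
    return c
def cast(c,px,z):
    p=cv2.undistortPoints(np.array(px,float).reshape(-1,1,2),c["K"],c["dist_coeffs"]).reshape(-1,2)
    d=np.c_[p,np.ones(len(p))]@c["R"]; o=-c["R"].T@c["t"]
    s=(z-o[2])/d[:,2]
    return o+d*s[:,None]
def proj(c,X):
    r,_=cv2.Rodrigues(c["R"])
    return cv2.projectPoints(np.array(X,float).reshape(-1,1,3),r,c["t"],c["K"],c["dist_coeffs"])[0].reshape(-1,2)
def comps(m,amin=40):
    n,l,s,ce=cv2.connectedComponentsWithStats(m.astype(np.uint8))
    return [(l==i,s[i],ce[i]) for i in range(1,n) if s[i,4]>=amin]
E
python3 - <<'E'
from h import *
for n in("top","side"):
    c=cap(n); im=c["color"]; hsv=cv2.cvtColor(im,cv2.COLOR_RGB2HSV)
    m=(hsv[...,0]>=5)&(hsv[...,0]<=20)&(hsv[...,1]>190)&(hsv[...,2]>140)
    for k,s,ce in comps(m,60):
        r=cv2.minAreaRect(np.argwhere(k)[:,::-1].astype(np.float32)); print(n,s,ce.round(1),r)
    if n=="top":
        a=cv2.resize(im[210:340,190:310],None,fx=5,fy=4.5,interpolation=cv2.INTER_CUBIC); cv2.imwrite("pics/orangetop.png",a[:,:,::-1])
        a=cv2.resize(im[70:190,260:440],None,fx=4.4,fy=4.4,interpolation=cv2.INTER_CUBIC); cv2.imwrite("pics/planertop.png",a[:,:,::-1])
    else:
        a=cv2.resize(im[260:400,240:400],None,fx=4.2,fy=4.2,interpolation=cv2.INTER_CUBIC); cv2.imwrite("pics/orangeside.png",a[:,:,::-1])
E
```

```text
side [342  90   9  21 159] [345.9 100.6] ((346.0, 100.0), (20.0, 8.0), 90.0)
side [ 257  278   70   41 1145] [287.4 295.9] ((288.33758544921875, 291.7897033691406), (25.156274795532227, 75.58174133300781), 64.59228515625)
side [335 334  10  62 396] [339.6 366.2] ((339.2192077636719, 364.5821838378906), (7.735437393188477, 61.10625457763672), 2.12109637260437)
```

View pics/orangetop.png

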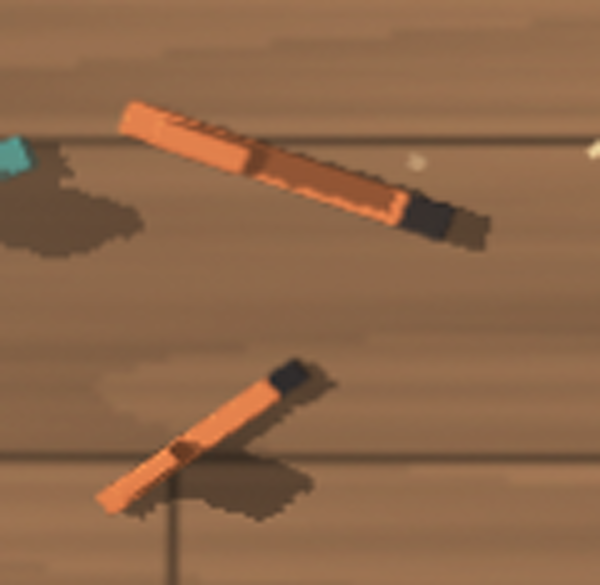

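View pics/planertop.png

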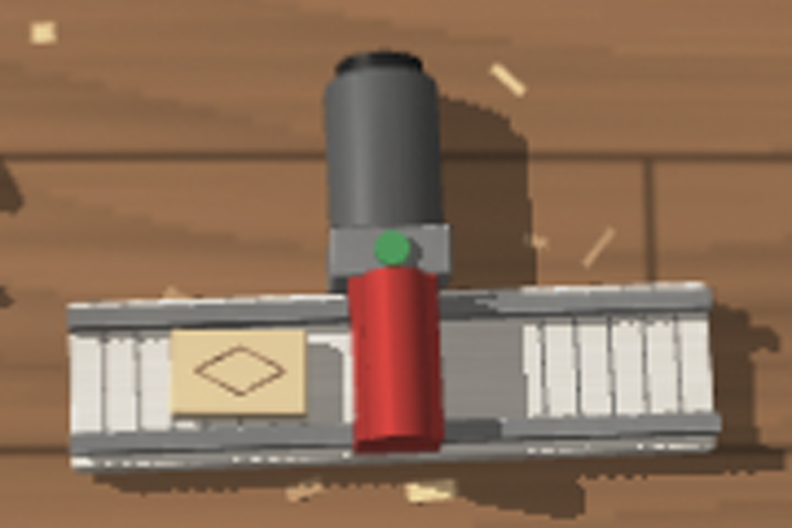

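View pics/orangeside.png

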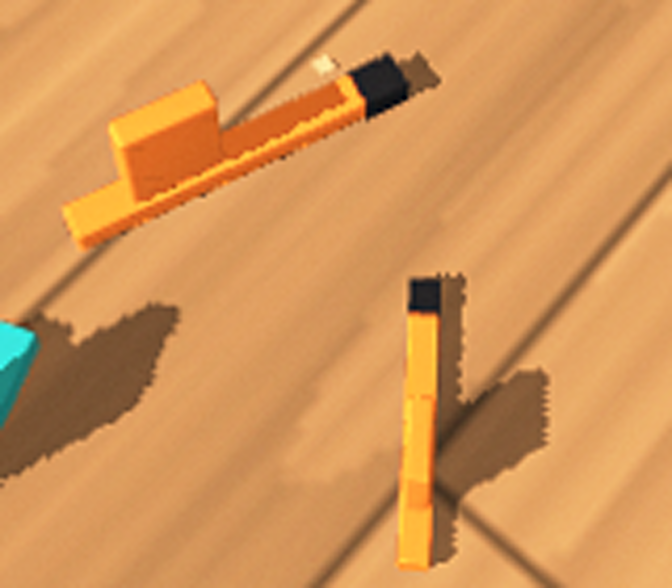

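Orange A, top (250,248) and side (288,292), is clearly larger than B: about 75 px long against 61 px in the side view, although B is nearer the camera, and its bar and handle are both bigger. So A is the push stick. Next I'll get the precise geometry.

Run:
```python
from h import *
c=cap("top"); im=c["color"]
a=cv2.resize(im[125:185,268:348],None,fx=10,fy=10,interpolation=cv2.INTER_NEAREST); cv2.imwrite("pics/pl.png",a[:,:,::-1])
a=cv2.resize(im[125:185,352:432],None,fx=10,fy=10,interpolation=cv2.INTER_NEAREST); cv2.imwrite("pics/pr.png",a[:,:,::-1])
a=cv2.resize(im[225:270,208:288],None,fx=10,fy=10,interpolation=cv2.INTER_NEAREST); cv2.imwrite("pics/st.png",a[:,:,::-1])
```

```text
(no output)
```

View pics/pl.png

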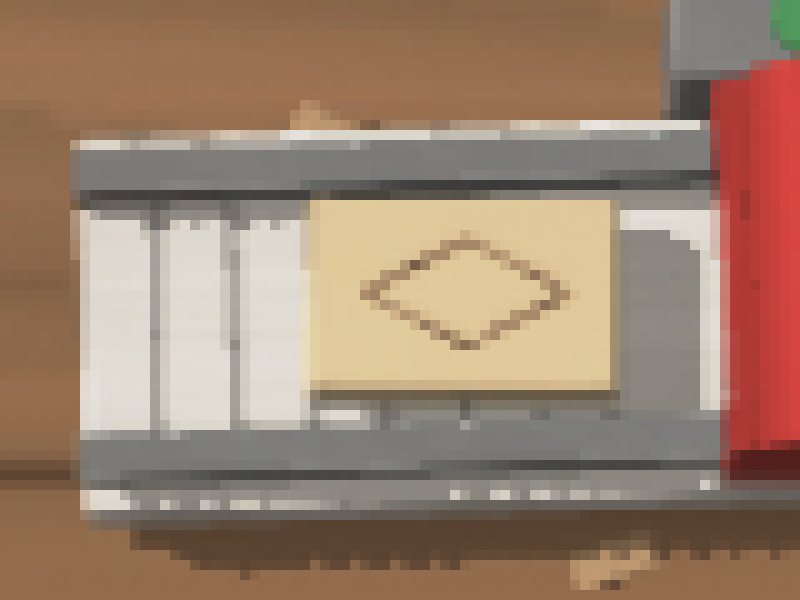

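View pics/pr.png

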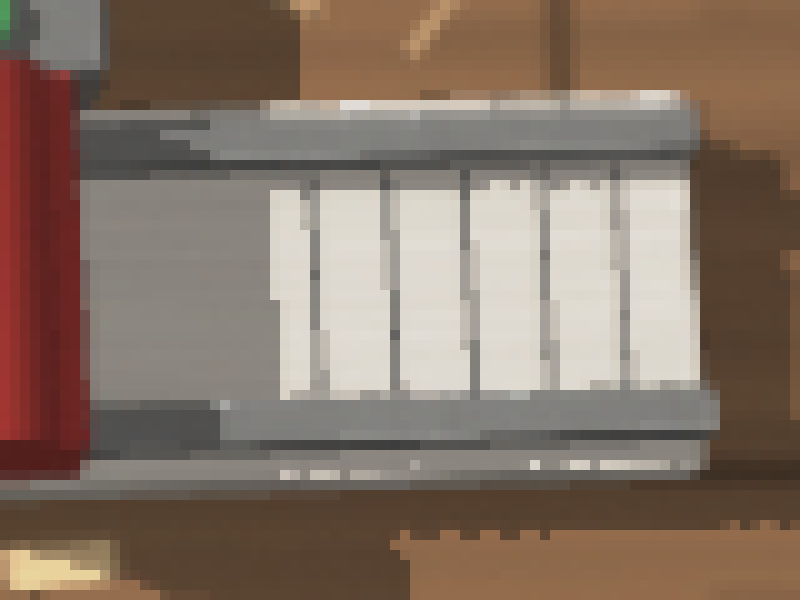

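View pics/st.png

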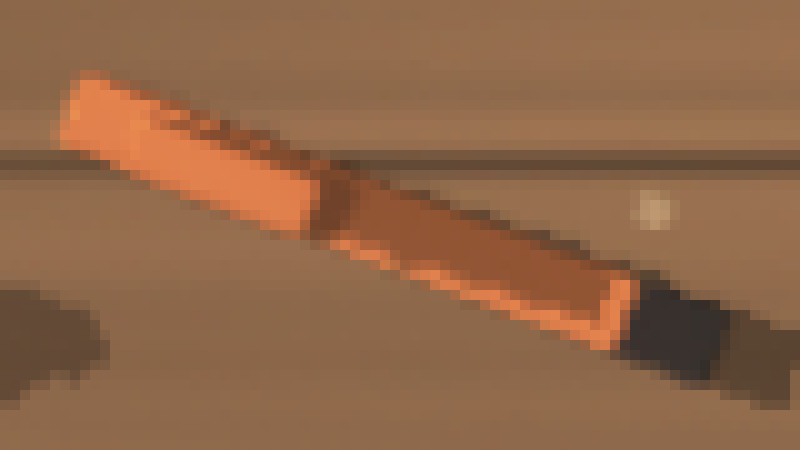

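```bash
cat > m.py <<'E'
from h import *
def planer():
    c=cap("top")
    P=lambda x,y,ox,oy:(ox+x/10-.5,oy+y/10-.5)
    pts=cast(c,[P(75,190,268,125),P(80,432,268,125),P(690,150,352,125),P(715,392,352,125)],.044)
    L=(pts[0]+pts[1])/2; R=(pts[2]+pts[3])/2
    return c,pts,L,R
E
python3 - <<'E'
from m import *
c,pts,L,R=planer(); P=lambda x,y,ox,oy:(ox+x/10-.5,oy+y/10-.5)
print(pts.round(4)); d=R-L; print("len",np.linalg.norm(d),"cen",((L+R)/2).round(4),"yaw",np.arctan2(d[1],d[0]), "chan w",np.linalg.norm(pts[0]-pts[1]),np.linalg.norm(pts[2]-pts[3]))
# guard: at z94 top edges? motor box ; blank corners z=.052
b=cast(c,[P(310,200,268,125),P(620,200,268,125),P(310,388,268,125),P(618,388,268,125)],.052); print("blank",b.round(4),b.mean(0))
u=d/np.linalg.norm(d); o=(L+R)/2; n=np.array([-u[1],u[0],0]); r=b.mean(0)-o; print("blank in planer",r@u,r@n)
s=cast(c,[P(722,342,208,225),P(625,313,208,225),P(74,108,208,225)],.016); print("stick",s.round(4)); e=s[0]-s[2]; print("len",np.linalg.norm(e),np.linalg.norm(s[0]-s[1]),"yaw",np.arctan2(e[1],e[0]),"origin",(s[0]+s[2])/2)
yaw=np.arctan2(e[1],e[0]); so=(s[0]+s[2])/2
def stick(x,y,z): return so[:2]+0 if 0 else np.array([so[0]+x*np.cos(yaw)-y*np.sin(yaw),so[1]+x*np.sin(yaw)+y*np.cos(yaw),z])
box=[stick(x,y,z) for z in(0,.016) for x,y in((-.09,-.01),(.09,-.01),(.09,.01),(-.09,.01))]
hb=[stick(x,y,z) for z in(.016,.075) for x,y in((-.06,-.008),(-.01,-.008),(-.01,.008),(-.06,.008))]
for n_,(y0,y1,x0,x1) in dict(top=(222,272,206,290),side=(265,325,245,350)).items():
    c=cap(n_); a=cv2.resize(c["color"],None,fx=7,fy=7,interpolation=cv2.INTER_NEAREST)
    for q in(box,hb):
        p=((proj(c,q)+.5)*7).astype(int)
        for lo in(0,4): cv2.polylines(a,[p[lo:lo+4]],True,(0,0,255) if lo else (0,255,0),1)
    cv2.imwrite(f"pics/ov_{n_}.png",a[y0*7:y1*7,x0*7:x1*7,::-1])
o=o*[1,1,0]
np.savez("pose.npz",o=o,u=u,n=n)
c=cap("side"); a=c["color"].copy(); 
for x in(-.19,.19,-.025,.025):
  for y in(-.031,.031): cv2.circle(a,tuple(proj(c,[o+x*u+y*n+[0,0,.044]])[0].round().astype(int)),1,(0,0,255),-1)
a=cv2.resize(a[110:240,220:380],None,fx=4.5,fy=4.5,interpolation=cv2.INTER_NEAREST); cv2.imwrite("pics/ov_pl.png",a[:,:,::-1])
E
```

```text
[[ 0.6517  0.1833  0.044 ]
 [ 0.5884  0.1814  0.044 ]
 [ 0.6624 -0.193   0.044 ]
 [ 0.5988 -0.1977  0.044 ]]
len 0.37783092990409295 cen [ 0.6253 -0.0065  0.044 ] yaw -1.5428268173782698 chan w 0.0633262750308244 0.06382011647726664
blank [[0.647  0.1223 0.052 ]
 [0.6469 0.043  0.052 ]
 [0.5981 0.1221 0.052 ]
 [0.5981 0.0437 0.052 ]] [0.62252867 0.08281434 0.052     ]
blank in planer -0.08935210027584 -0.0002687907962608438
stick [[0.3563 0.1713 0.016 ]
 [0.3637 0.1964 0.016 ]
 [0.4164 0.3401 0.016 ]]
len 0.1791194116639142 0.026128429911121555 yaw -1.9129060839746543 origin [0.38631158 0.25569228 0.016     ]
```

View pics/ov_top.png

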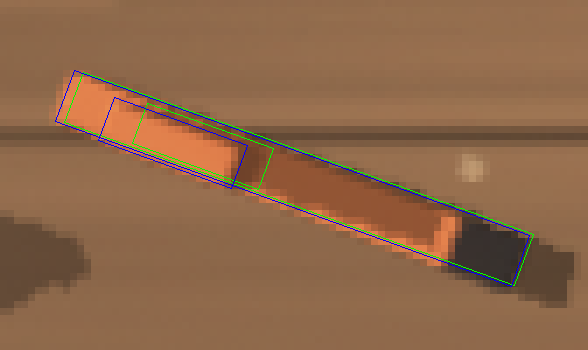

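View pics/ov_side.png

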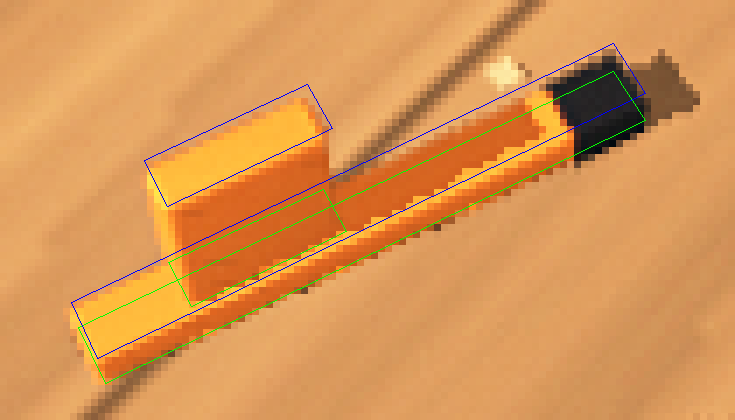

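View pics/ov_pl.png

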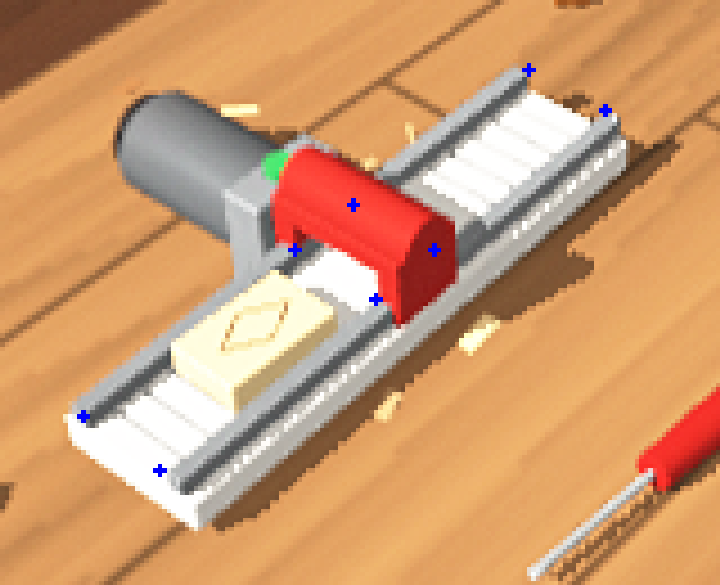

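The top overlay fits stick A well: bar corners within 1 px, with a length of 179 mm against the nominal 180. The side view has a common offset of 1–2 px, which is within the calibration tolerance. 

Measured poses:
- **Stick:** origin (0.386, 0.256), yaw −1.913.
- **Planer:** centre (0.625, −0.007), yaw −1.543.
- **Blank:** x −89 mm in the planer frame, y about 0.

Next is the move to the stick.

```bash
cat > d.py <<'E'
import sys
from h import *
from scipy.spatial.transform import Rotation as Ro
def delta(p,yaw):
    s=ctrl.get_state(); R=Ro.from_euler('xyz',s["eef_rot"]).as_matrix()
    d=R.T@(np.array(p)-s["eef_pos"])*100
    dy=(yaw-s["eef_rot"][2]+np.pi)%(2*np.pi)-np.pi
    print("cm",d.round(2),"twist",round(-dy,3),"norm",np.linalg.norm(d).round(1)); print("eef",s["eef_pos"].round(4),s["eef_rot"].round(4),"F",s["wrist_force"].round(2),"g",round(s["grip_width"],3),"t",s["t"])
if __name__=="__main__":
    a=list(map(float,sys.argv[1:])); delta(a[:3],a[3])
E
python3 d.py .47 -.25 .25 -1.242; python3 d.py .47 .1 .25 -.342;python3 d.py .398 .289 .17 -.342
```

```text
cm [-18.65 -36.41   0.62] twist 0.0 norm 40.9
eef [ 0.1856 -0.5441  0.2562] [ 3.1416e+00  2.0000e-04 -1.2420e+00] F [-0.56  0.41  0.8 ] g 1.004 t 0.45
cm [-51.78 -47.72   0.63] twist -0.9 norm 70.4
eef [ 0.1856 -0.5441  0.2562] [ 3.1416e+00  2.0000e-04 -1.2420e+00] F [-0.56  0.41  0.8 ] g 1.004 t 0.45
cm [-71.99 -47.01   8.64] twist -0.9 norm 86.4
eef [ 0.1856 -0.5441  0.2562] [ 3.1416e+00  2.0000e-04 -1.2420e+00] F [-0.56  0.41  0.8 ] g 1.004 t 0.45
```

```bash
python3 -m handwheel '[8.5,-18.7,-36.4,0.5,0, 8.5,-18.7,-36.4,0.5,0, 8.5,-18.7,-36.4,0.5,0, 8.5,-18.7,-36.4,0.5,0, 8.5,-18.7,-36.4,0.5,0]'; python3 d.py .47 -.25 .25 -1.242;python3 d.py .47 .1 .25 -.342
```

```text
t: 0.95
eef_pos: [0.3603, -0.3629, 0.2535]
eef_rot: [-3.141, -0.001, -1.243]
wrist_force: [0.4, 0.5, 0.2]
grip_width: 0.993
cm [ -7.15 -14.03   0.35] twist -0.001 norm 15.7
eef [ 0.3603 -0.3629  0.2535] [-3.1412e+00 -5.0000e-04 -1.2427e+00] F [0.38 0.45 0.19] g 0.993 t 0.95
cm [-40.28 -25.31   0.33] twist -0.901 norm 47.6
eef [ 0.3603 -0.3629  0.2535] [-3.1412e+00 -5.0000e-04 -1.2427e+00] F [0.38 0.45 0.19] g 0.993 t 0.95
```

```bash
python3 -m handwheel '[8.5,-40,-25,0.3,-0.9, 8.5,-40,-25,0.3,-0.9, 8.5,-40,-25,0.3,-0.9, 8.5,-40,-25,0.3,-0.9, 8.5,-40,-25,0.3,-0.9]' | head -2; python3 d.py .47 .1 .25 -.342
```

```text
t: 1.45
eef_pos: [0.4168, -0.1191, 0.252]
cm [ -5.54 -21.86   0.2 ] twist -0.144 norm 22.5
eef [ 0.4168 -0.1191  0.252 ] [-3.1415e+00 -1.5000e-03 -4.8630e-01] F [ 2.03  0.13 -0.86] g 0.992 t 1.45
```

```bash
python3 d.py .398 .289 .17 -.342
```

```text
cm [-20.75 -35.2    8.18] twist -0.144 norm 41.7
eef [ 0.4168 -0.1191  0.252 ] [-3.1415e+00 -1.5000e-03 -4.8630e-01] F [ 2.03  0.13 -0.86] g 0.992 t 1.45
```

```bash
python3 -m handwheel '[8.5,-5.5,-22,0.2,-0.144, 8.5,-5.5,-22,0.2,-0.144, 8.5,-5.5,-22,0.2,-0.144, 8.5,-5.5,-22,0.2,-0.144, 8.5,-5.5,-22,0.2,-0.144]' | head -2; python3 d.py .398 .289 .17 -.342
```

```text
t: 1.95
eef_pos: [0.4716, 0.1046, 0.2503]
cm [-13.11 -14.92   8.02] twist 0.002 norm 21.4
eef [0.4716 0.1046 0.2503] [-3.140e+00 -2.300e-03 -3.398e-01] F [ 0.06 -0.76  0.46] g 0.996 t 1.95
```

```bash
python3 -m handwheel '[8.5,-13.1,-14.7,8,0, 8.5,-13.1,-14.7,8,0, 8.5,-13.1,-14.7,8,0, 8.5,-13.1,-14.7,8,0, 8.5,-13.1,-14.7,8,0]' | head -2
python3 - <<'E'
from h import *
c=cap("side","s1.png")
c=cap("top","t1.png")
E
python3 d.py .397 .286 .061 -.342
```

```text
t: 2.45
eef_pos: [0.3947, 0.2897, 0.1686]
cm [ 0.15  0.18 10.83] twist 0.006 norm 10.8
eef [0.3961 0.2882 0.1693] [-3.1415e+00 -1.1000e-03 -3.3580e-01] F [-0.44 -0.56  1.24] g 0.996 t 2.55
```

View pics/s1.png

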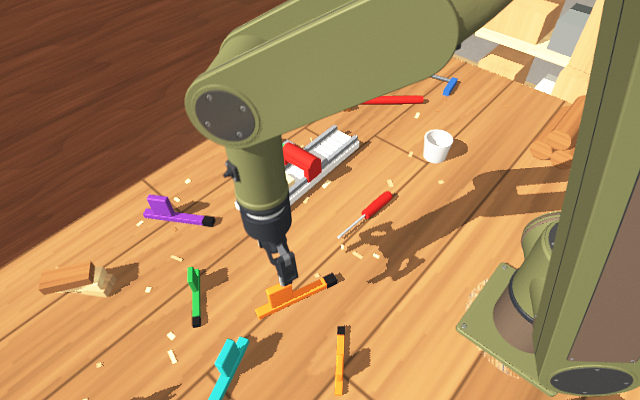

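View pics/t1.png

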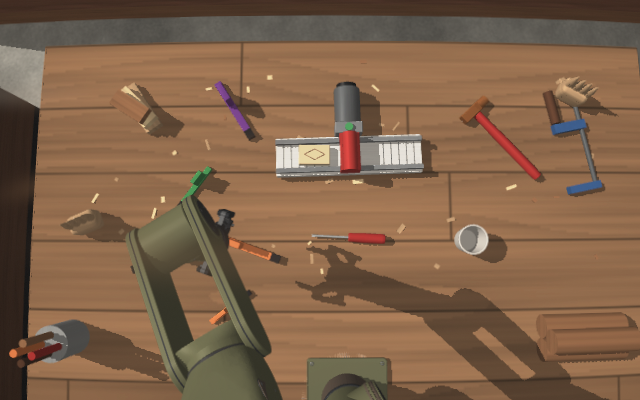

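The side view shows the open fingers over A's handle at about (285,282). In the top view, A's front end is still visible at (280,259), and no neighbour lies in the finger path. I'm descending now.

```bash
python3 -m handwheel '[8.5,0.1,0.2,4,0.006, 8.5,0.1,0.2,7,0.006, 8.5,0.1,0.2,9,0.006, 8.5,0.1,0.2,10.8,0.006, 8.5,0.1,0.2,10.8,0.006]'; python3 -m handwheel '[0,0,0,0,0,0,0,0,0,0,0,0,0,0,0,0,0,0,0,0,0,0,0,0,0]';  python3 d.py .397 .286 .061 -.342
```

```text
t: 3.05
eef_pos: [0.3964, 0.2839, 0.0601]
eef_rot: [3.138, 0.001, -0.343]
wrist_force: [-0.7, 0.2, 0.6]
grip_width: 0.992
t: 3.55
eef_pos: [0.3968, 0.2841, 0.0608]
eef_rot: [3.14, -0.0, -0.343]
wrist_force: [0.2, 0.0, 2.4]
grip_width: 0.176
cm [-0.05 -0.18 -0.02] twist -0.001 norm 0.2
eef [0.3968 0.2841 0.0608] [ 3.1397e+00 -4.0000e-04 -3.4300e-01] F [0.18 0.01 2.35] g 0.176 t 3.55
```

```bash
python3 -m handwheel '[0,0,0,0,0,0,0,0,-1.5,0,0,0,0,-5,0,0,0,0,-9,0,0,0,0,-9,0]'
python3 - <<'E'
from h import *
a=cap("side")["color"]; cv2.imwrite("pics/s2.png",cv2.resize(a[180:340,200:400],None,fx=4,fy=3.7)[:,:,::-1])
a=cap("top")["color"]; cv2.imwrite("pics/t2.png",cv2.resize(a[180:300,170:310],None,fx=5,fy=5)[:,:,::-1])
E
```

```text
t: 4.05
eef_pos: [0.3998, 0.2863, 0.1553]
eef_rot: [-3.136, -0.007, -0.343]
wrist_force: [1.4, 0.3, -1.3]
grip_width: 0.179
```

View pics/s2.png

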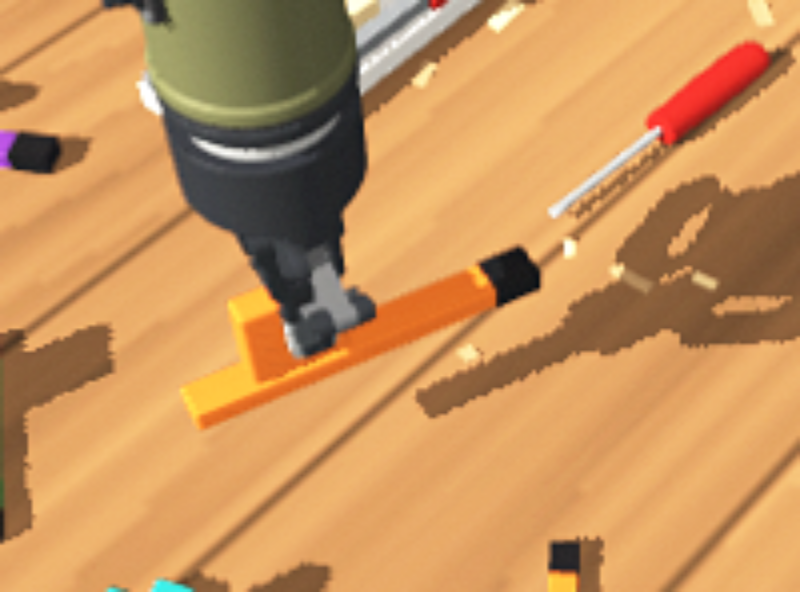

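View pics/t2.png

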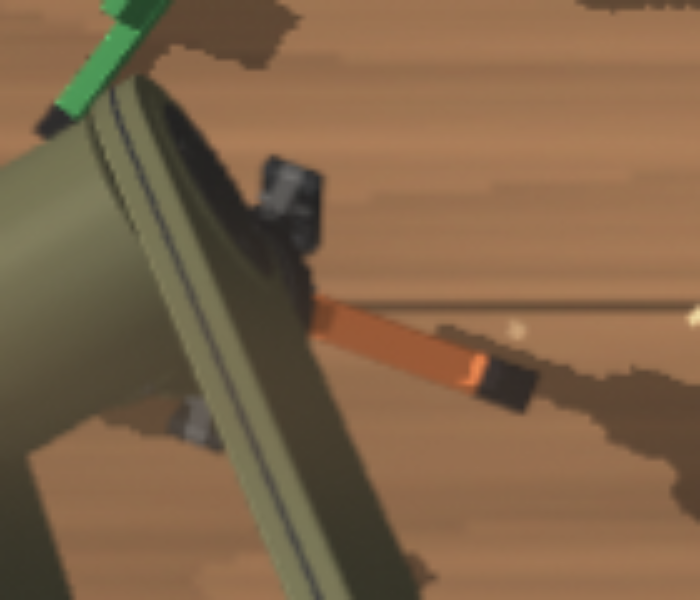

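Run:
```python
from h import *
c=cap("top"); s=ctrl.get_state(); print(s["eef_pos"],s["eef_rot"])
p=cast(c,[(170+532/5-.5,180+391/5-.5),(170+478/5-.5,180+371/5-.5)],.016+s["eef_pos"][2]-.0608); print(p)
yaw=s["eef_rot"][2]-np.pi/2; f=np.array([np.cos(yaw),np.sin(yaw)]); g=np.array([-f[1],f[0]])
for q in p: r=q[:2]-s["eef_pos"][:2]; print("fwd",r@f,"left",r@g)
c=cap("side"); q=[[200+x/4-.5,180+y/3.7-.5] for x,y in((525,250),(540,270))]
p=cast(c,q,.016+s["eef_pos"][2]-.0608); r=p.mean(0)[:2]-s["eef_pos"][:2]; print("side fwd",r@f,"left",r@g)
```

```text
[0.39624921 0.28405701 0.15045603] [ 3.13915107e+00 -2.46160086e-05 -3.42784688e-01]
[[0.35996578 0.17294023 0.10565603]
 [0.36944179 0.1987891  0.10565603]]
fwd 0.11684752976323506 left 0.0031750305044748743
fwd 0.08931748767424769 left 0.0034116565953665103
side fwd 0.11665537901707287 left 0.003223330653503852
```

The grip is good. The stick is level and square in the jaws, with its front end 117 mm ahead of the TCP in both views. The green stick at top (196,187) is close to where the tail will sit before the push, so I'll measure its clearance.

Run:
```python
from h import *
c=cap("top"); im=cv2.imread("pics/top0.png")[...,::-1]
hsv=cv2.cvtColor(np.ascontiguousarray(im),cv2.COLOR_RGB2HSV)
m=(hsv[...,0]>45)&(hsv[...,0]<75)&(hsv[...,1]>90)
for k,s,ce in comps(m,40):
    ys,xs=np.where(k); pts=np.c_[xs,ys]; 
    r=cv2.boxPoints(cv2.minAreaRect(pts.astype(np.float32))); print(s)
    for z in(.016,.07): print(z,cast(c,r,z).round(3))
cv2.imwrite("pics/gr.png",cv2.resize(im[160:215,170:225],None,fx=10,fy=10,interpolation=cv2.INTER_NEAREST)[:,:,::-1])
im=cv2.imread("pics/side0.png");cv2.imwrite("pics/grs.png",cv2.resize(im[255:335,160:240],None,fx=7,fy=7,interpolation=cv2.INTER_NEAREST))
```

```text
[345 123   8   7  44]
0.016 [[ 0.714  0.001  0.016]
 [ 0.714 -0.018  0.016]
 [ 0.697 -0.018  0.016]
 [ 0.697  0.001  0.016]]
0.07 [[ 0.698  0.004  0.07 ]
 [ 0.698 -0.014  0.07 ]
 [ 0.683 -0.014  0.07 ]
 [ 0.683  0.004  0.07 ]]
[181 166  31  38 335]
0.016 [[0.514 0.442 0.016]
 [0.607 0.375 0.016]
 [0.59  0.352 0.016]
 [0.498 0.42  0.016]]
0.07 [[0.508 0.425 0.07 ]
 [0.597 0.361 0.07 ]
 [0.581 0.34  0.07 ]
 [0.492 0.404 0.07 ]]
```

View pics/gr.png

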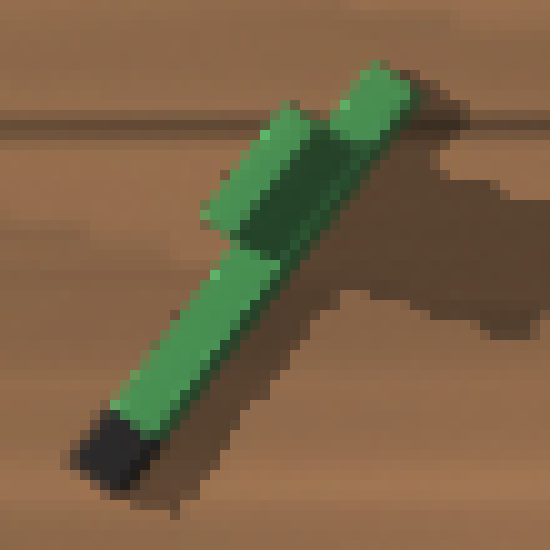

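View pics/grs.png

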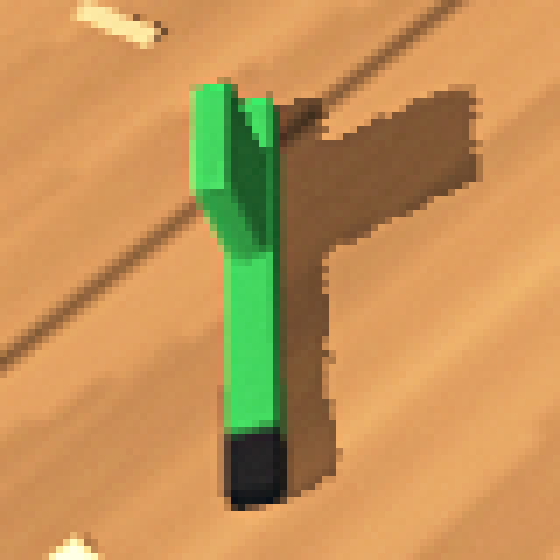

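```bash
python3 d.py .6155 .2605 .175 .028
```

```text
cm [21.48 -5.2  -2.61] twist -0.371 norm 22.3
eef [0.3956 0.2836 0.1494] [ 3.1371e+00  1.6000e-03 -3.4290e-01] F [-0.48  0.9  -1.48] g 0.183 t 4.3
```

```bash
python3 -m handwheel '[0,3,-0.5,-2.6,0, 0,8,-2,-2.6,-0.1, 0,13,-3,-2.6,-0.2, 0,18,-4.5,-2.6,-0.3, 0,21.5,-5.2,-2.6,-0.37]';python3 -m handwheel '[0,0,0,0,0]'|head -1; python3 d.py .6155 .2605 .175 .028
```

```text
t: 4.8
eef_pos: [0.6176, 0.2599, 0.1725]
eef_rot: [3.137, 0.005, 0.03]
wrist_force: [0.5, 1.1, -0.7]
grip_width: 0.181
t: 4.9
cm [-0.77 -0.2  -0.48] twist 0.001 norm 0.9
eef [0.6232 0.2587 0.1702] [3.1368e+00 2.7000e-03 2.8800e-02] F [ 0.67  0.11 -0.76] g 0.178 t 4.9
```

```bash
python3 -m handwheel '[0,-0.8,-0.2,0,0, 0,-0.8,-0.2,2,0, 0,-0.8,-0.2,4,0, 0,-0.8,-0.2,4.5,0, 0,-0.8,-0.2,4.5,0]'
python3 - <<'E'
from h import *
a=cap("side")["color"]; cv2.imwrite("pics/s3.png",cv2.resize(a[110:270,180:380],None,fx=4,fy=3.7)[:,:,::-1])
a=cap("top")["color"]; cv2.imwrite("pics/t3.png",cv2.resize(a[100:210,200:360],None,fx=5,fy=5)[:,:,::-1])
E
python3 d.py .6155 .2605 .095 .028
```

```text
t: 5.4
eef_pos: [0.6123, 0.2601, 0.1234]
eef_rot: [3.135, 0.008, 0.029]
wrist_force: [-0.2, 0.0, -0.5]
grip_width: 0.183
cm [ 0.11 -0.    3.06] twist 0.001 norm 3.1
eef [0.6145 0.2606 0.1256] [3.1368e+00 2.8000e-03 2.9300e-02] F [-0.51 -0.2  -1.41] g 0.179 t 5.5
```

View pics/s3.png

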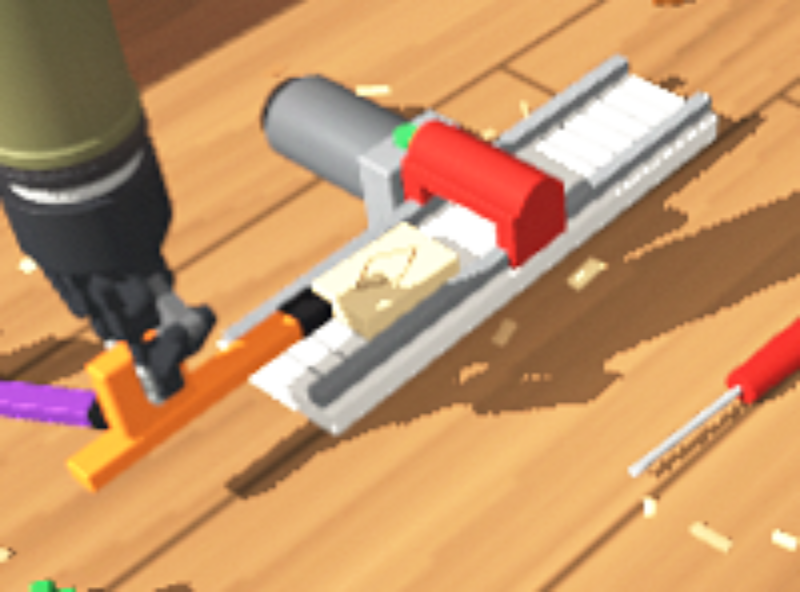

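View pics/t3.png

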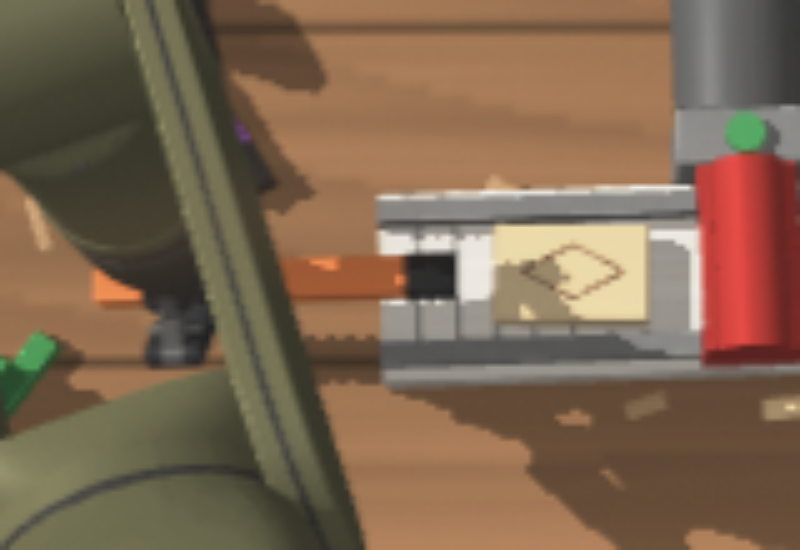

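Run:
```python
from h import *
c=cap("top"); s=ctrl.get_state(); z=s["eef_pos"][2]-.0608+.016
P=lambda x,y:(200+x/5-.5,100+y/5-.5)
p=cast(c,[P(455,256),P(455,299)],z); b=cast(c,[P(495,225),P(494,321),P(648,225),P(648,321)],.052)
print(p,b,b.mean(0)); d=np.load("pose.npz"); o,u,n=d["o"],d["u"],d["n"]
for q in (p.mean(0),b.mean(0),b[:2].mean(0)): print((q-o)@u,(q-o)@n)
r=p.mean(0)-s["eef_pos"]; print(r@u,r@n)
```

```text
[[0.62440508 0.14091595 0.08134515]
 [0.60263182 0.14078531 0.08134515]] [[0.64700202 0.12233649 0.052     ]
 [0.59711677 0.12264639 0.052     ]
 [0.64690564 0.04406467 0.052     ]
 [0.59702412 0.0442512  0.052     ]] [0.62201214 0.08332468 0.052     ]
-0.14761767074172566 -0.0076524465997183
-0.08987668861209268 -0.0007708476505600722
-0.12902679992953997 0.0003717205915749061
0.11974421377437319 -0.004904963962119156
```

```bash
python3 -m handwheel '[0,0.7,0,0.5,0, 0,0.7,0,1.5,0, 0,0.7,0,2.5,0, 0,0.7,0,3,0, 0,0.7,0,3,0]'
python3 - <<'E'
from h import *
a=cap("side")["color"]; cv2.imwrite("pics/s4.png",cv2.resize(a[110:270,180:380],None,fx=4,fy=3.7)[:,:,::-1])
a=cap("top")["color"]; cv2.imwrite("pics/t4.png",cv2.resize(a[100:210,200:360],None,fx=5,fy=5)[:,:,::-1])
E
python3 d.py .6155 .2605 .095 .028
```

```text
t: 6.05
eef_pos: [0.6209, 0.2603, 0.0943]
eef_rot: [3.136, 0.005, 0.029]
wrist_force: [0.1, -0.4, -1.6]
grip_width: 0.185
cm [-0.63 -0.01  0.07] twist 0.001 norm 0.6
eef [0.6218 0.2606 0.0956] [3.137e+00 2.400e-03 2.910e-02] F [ 0.26 -0.26 -0.7 ] g 0.181 t 6.15
```

View pics/s4.png

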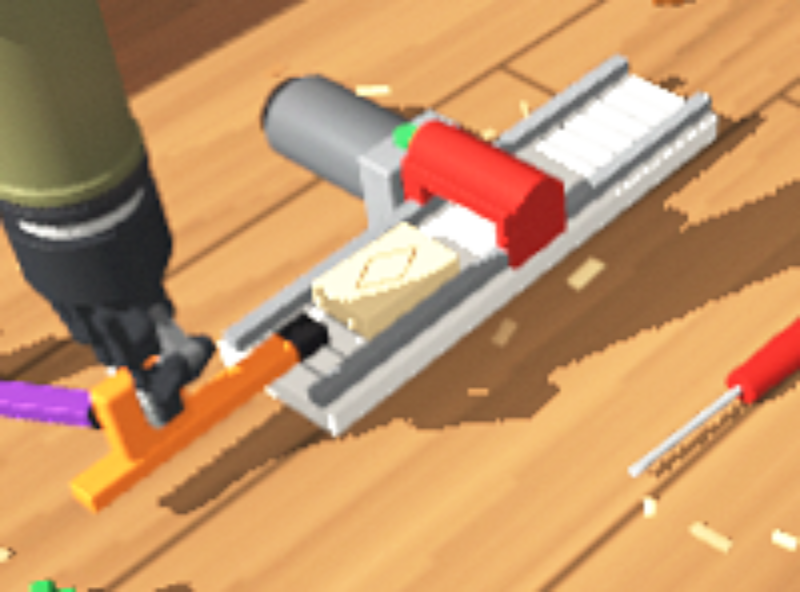

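View pics/t4.png

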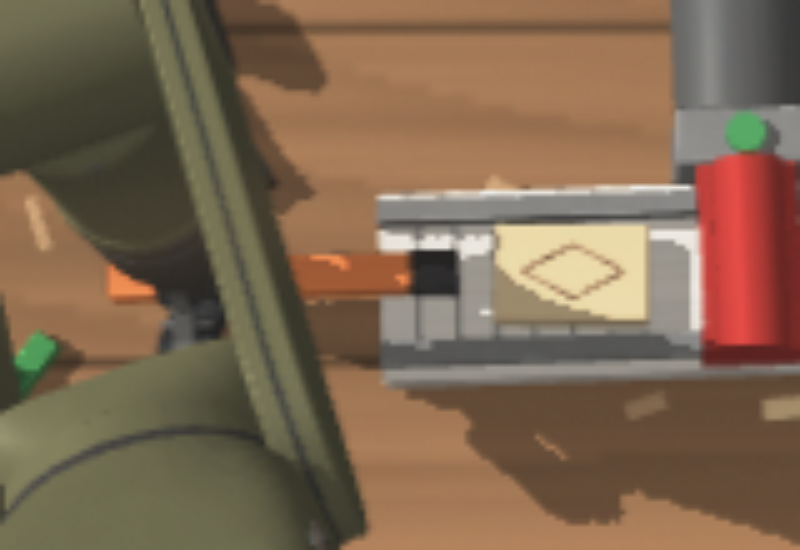

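The side and top views show the black front end (top crop (435,272)) inside the channel, about 18 mm behind the blank and centred on it. I'm starting the push slowly along +tool y.

```bash
python3 -m handwheel '[0,0,0.8,0,0, 0,0,1.6,0,0, 0,0,2.4,0,0, 0,0,3.4,0,0, 0,0,4.4,0,0]'
python3 - <<'E'
from h import *
a=cap("side")["color"]; cv2.imwrite("pics/s5.png",cv2.resize(a[110:270,180:380],None,fx=4,fy=3.7)[:,:,::-1])
E
python3 d.py .6155 .2605 .095 .028
```

```text
t: 6.65
eef_pos: [0.6232, 0.2156, 0.0961]
eef_rot: [3.137, 0.002, 0.029]
wrist_force: [0.0, 0.2, -1.0]
grip_width: 0.18
cm [-0.63 -4.69  0.07] twist 0.0 norm 4.7
eef [0.6231 0.2138 0.096 ] [3.1354e+00 2.6000e-03 2.8300e-02] F [-0.08 -0.12 -1.7 ] g 0.178 t 6.7
```

View pics/s5.png

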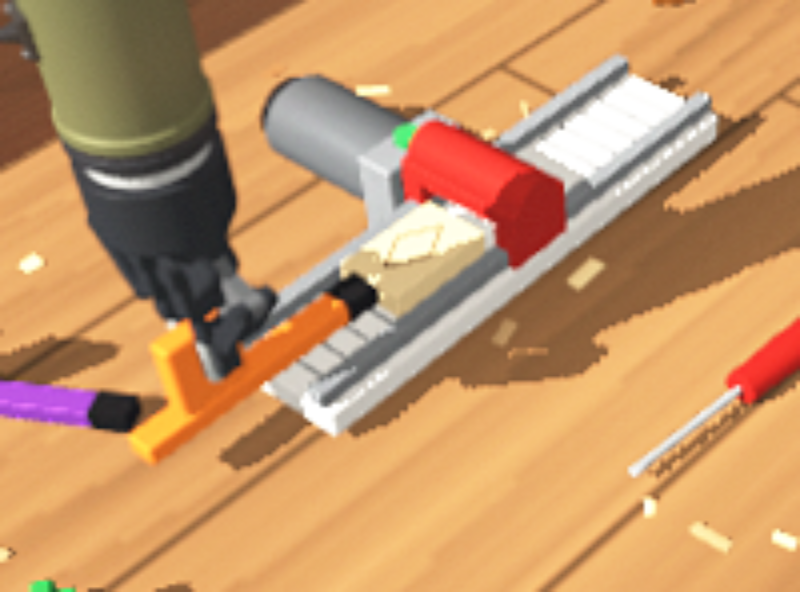

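The black end (crop (355,290)) is seated on the blank's rear face, and the blank is moving straight. Continuing.

```bash
python3 -m handwheel '[0,0,1.5,0,0, 0,0,3,0,0, 0,0,4.5,0,0, 0,0,6,0,0, 0,0,7.5,0,0]'
python3 - <<'E'
from h import *
a=cap("side")["color"]; cv2.imwrite("pics/s6.png",cv2.resize(a[110:270,180:380],None,fx=4,fy=3.7)[:,:,::-1])
a=cap("top")["color"]; cv2.imwrite("pics/t6.png",cv2.resize(a[100:210,270:430],None,fx=5,fy=5)[:,:,::-1])
E
python3 d.py .6155 .2605 .095 .028
```

```text
t: 7.2
eef_pos: [0.6252, 0.1373, 0.0964]
eef_rot: [3.135, 0.003, 0.028]
wrist_force: [0.3, 0.5, -0.9]
grip_width: 0.18
cm [ -0.65 -12.45   0.06] twist -0.002 norm 12.5
eef [0.6252 0.1362 0.0965] [3.1345e+00 3.0000e-03 2.6000e-02] F [ 0.27  0.03 -0.67] g 0.181 t 7.3
```

View pics/s6.png

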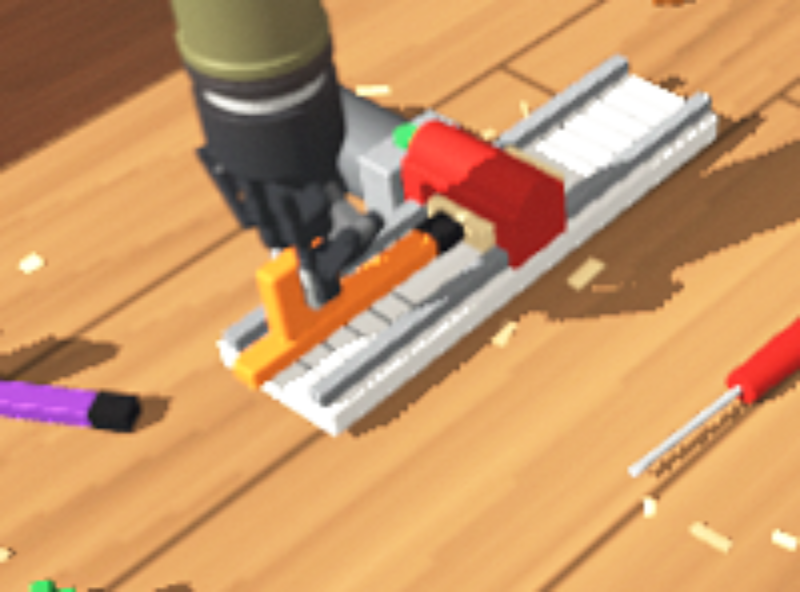

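View pics/t6.png

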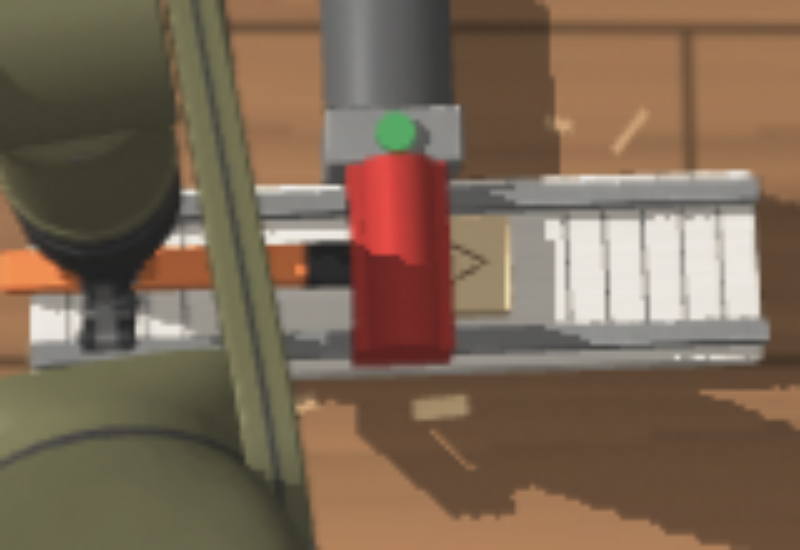

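The blank is halfway through the guard: its leading edge is at top crop (510,265), with the stick right behind it. Finishing the push and slowing toward the end.

```bash
python3 -m handwheel '[0,0,1.6,0,0, 0,0,3.2,0,0, 0,0,4.8,0,0, 0,0,6,0,0, 0,0,6.8,0,0]'; python3 -m handwheel '[0,0,0.5,0,0, 0,0,0.9,0,0, 0,0,1,0,0]'
python3 - <<'E'
from h import *
a=cap("side")["color"]; cv2.imwrite("pics/s7.png",cv2.resize(a[110:270,180:380],None,fx=4,fy=3.7)[:,:,::-1])
a=cap("top")["color"]; cv2.imwrite("pics/t7.png",cv2.resize(a[100:210,270:430],None,fx=5,fy=5)[:,:,::-1])
E
python3 d.py .6155 .2605 .095 .028
```

```text
t: 7.8
eef_pos: [0.627, 0.0667, 0.097]
eef_rot: [3.134, 0.003, 0.025]
wrist_force: [0.7, 0.2, -0.7]
grip_width: 0.179
t: 8.1
eef_pos: [0.6273, 0.0565, 0.0971]
eef_rot: [3.135, 0.003, 0.025]
wrist_force: [-0.4, 1.0, -1.7]
grip_width: 0.181
cm [ -0.67 -20.39   0.06] twist -0.003 norm 20.4
eef [0.6273 0.0568 0.097 ] [3.1344e+00 3.0000e-03 2.5200e-02] F [-0.1  -0.53 -0.8 ] g 0.178 t 8.2
```

View pics/s7.png

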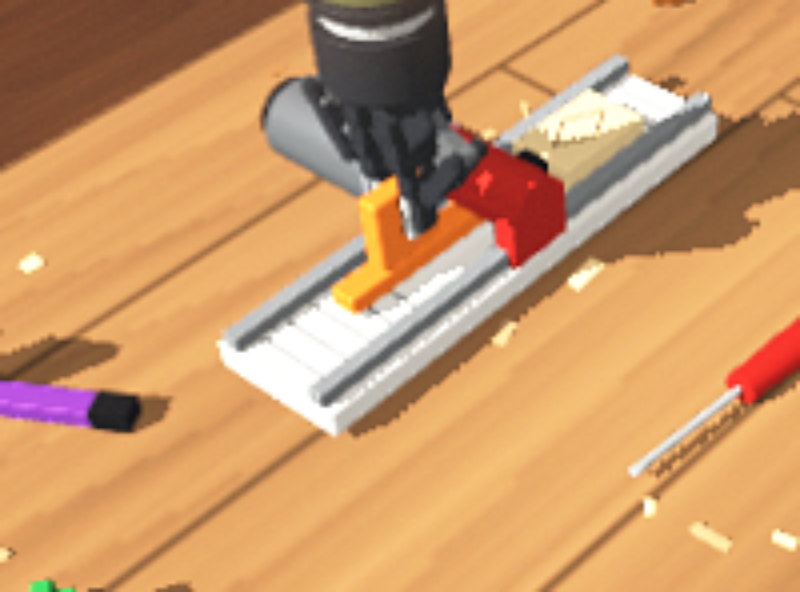

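View pics/t7.png

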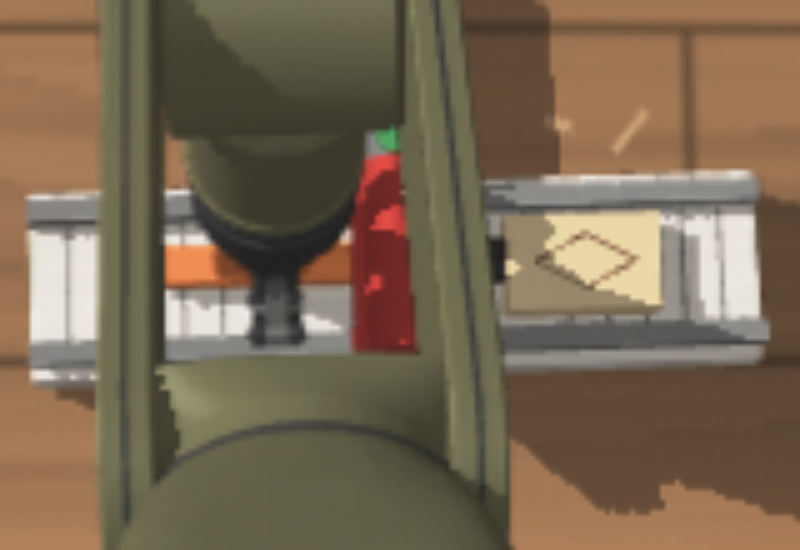

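```bash
cat > bl.py <<'E'
from h import *
c=cap("top"); im=c["color"]; d=np.load("pose.npz"); o,u,n=d["o"],d["u"],d["n"]
P=lambda x,y:(270+x/5-.5,100+y/5-.5)
b=cast(c,[P(506,213),P(658,211),P(507,313),P(660,308)],.052)
for q in list(b)+[b.mean(0)]: print(((q-o)@u).round(4),((q-o)@n).round(4))
E
python3 bl.py
```

```text
0.0568 0.0264
0.1351 0.0254
0.0551 -0.0257
0.1336 -0.0252
0.0952 0.0002
```

The blank is at +95 mm, y ≈ 0, flat and square, well inside 64–152. Now I'll pull the stick straight back out of the guard, raise it and carry it to its old place.

```bash
python3 -m handwheel '[0,0,-1,0,0, 0,0,-3,0,0, 0,0,-6,0,0, 0,0,-9,0,0, 0,0,-12,0,0]'; python3 -m handwheel '[0,0,-3,0,0, 0,0,-6,-1,0, 0,0,-9,-3,0, 0,0,-11,-6,0, 0,0,-11,-8,0]';  python3 d.py .3968 .2841 .17 -.343
```

```text
t: 8.75
eef_pos: [0.624, 0.1791, 0.0962]
eef_rot: [3.135, 0.003, 0.026]
wrist_force: [0.3, 0.4, -1.3]
grip_width: 0.181
t: 9.25
eef_pos: [0.6211, 0.2945, 0.1771]
eef_rot: [3.137, 0.001, 0.03]
wrist_force: [-0.2, 0.5, -0.7]
grip_width: 0.179
cm [-22.45   0.37   0.73] twist 0.373 norm 22.5
eef [0.6211 0.2945 0.1771] [3.1373e+00 9.0000e-04 2.9800e-02] F [-0.22  0.52 -0.71] g 0.179 t 9.25
```

```bash
python3 -m handwheel '[0,-4,0,0,0, 0,-9,0.1,0.3,0.1, 0,-14,0.2,0.5,0.2, 0,-19,0.3,0.7,0.3, 0,-22.4,0.4,0.7,0.37]' | head -2; python3 d.py .3968 .2841 .063 -.343
```

```text
t: 9.75
eef_pos: [0.3925, 0.2835, 0.1699]
cm [ 0.4  -0.27 10.68] twist 0.001 norm 10.7
eef [0.3925 0.2835 0.1699] [ 3.1352e+00  1.9000e-03 -3.4240e-01] F [-1.16  0.02 -1.54] g 0.18 t 9.75
```

```bash
python3 -m handwheel '[0,0.4,-0.2,2,0, 0,0.4,-0.2,5,0, 0,0.4,-0.2,8,0, 0,0.4,-0.2,9.5,0, 0,0.4,-0.2,10.2,0]'; python3 -m handwheel '[0,0,0,0.2,0, 0,0,0,0.4,0, 0,0,0,0.6,0]'; python3 d.py .3968 .2841 .061 -.343
```

```text
t: 10.25
eef_pos: [0.3953, 0.2837, 0.0665]
eef_rot: [3.133, 0.004, -0.341]
wrist_force: [0.1, -0.1, -1.4]
grip_width: 0.179
t: 10.55
eef_pos: [0.3958, 0.2843, 0.0611]
eef_rot: [3.135, 0.003, -0.341]
wrist_force: [-0.0, -0.6, -0.9]
grip_width: 0.178
cm [ 0.1  -0.02  0.01] twist 0.002 norm 0.1
eef [0.3958 0.2843 0.0611] [ 3.1348e+00  2.5000e-03 -3.4130e-01] F [-0.03 -0.62 -0.88] g 0.178 t 10.55
```

```bash
python3 -m handwheel '[0,0,0,0.1,0, 8.5,0,0,0,0, 8.5,0,0,0,0, 8.5,0,0,0,0, 8.5,0,0,0,0]'; python3 -m handwheel '[8.5,0,0,0,0,8.5,0,0,-2,0,8.5,0,0,-6,0,8.5,0,0,-10,0,8.5,0,0,-14,0]'; python3 -m handwheel '[8.5,0,-2,0,0,8.5,0,-6,0,0,8.5,5,-12,0,0,8.5,8,-14,0,0,8.5,8,-14,0,0]'
python3 - <<'E'
from h import *
cap("side","s8.png");cap("top","t8.png")
E
```

```text
t: 11.05
eef_pos: [0.396, 0.2844, 0.0613]
eef_rot: [3.135, 0.002, -0.341]
wrist_force: [-0.1, 0.4, -0.2]
grip_width: 0.851
t: 11.55
eef_pos: [0.3963, 0.2849, 0.2025]
eef_rot: [3.135, 0.003, -0.341]
wrist_force: [0.7, 1.0, -0.5]
grip_width: 0.997
t: 12.05
eef_pos: [0.5234, 0.3925, 0.201]
eef_rot: [3.138, -0.001, -0.341]
wrist_force: [-0.6, 0.1, 0.4]
grip_width: 0.995
```

View pics/s8.png

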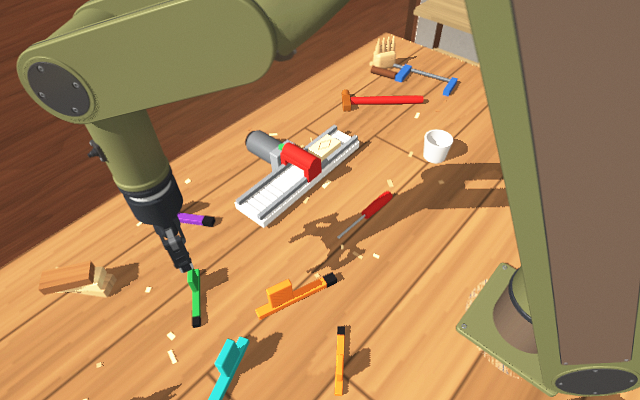

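View pics/t8.png

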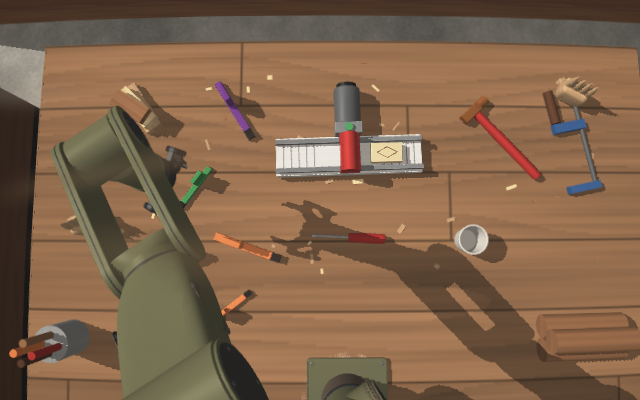

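The orange stick stands on the bench at side (297,295) and top (250,248), clear of the planer. The blank is still at top (387,152), unchanged from the last measurement, and the pot is still at (471,240).

```bash
python3 bl.py | tail -1
python3 - <<'E'
from cell import ctrl
print(ctrl.hand_in())
E
```

```text
0.0952 0.0002
the job is handed in; nothing more can be done
None
```

I pushed the blank right through under the guard with the larger orange push stick. I then drew the stick back out, set it upright where it had stood on the bench, and handed in at about 12 s.

- **Blank:** before the stick was withdrawn it measured 95 mm past the guard's middle, about 0 mm off the channel's centre line, lying flat. The last top picture shows it at the same pixels. The 95 mm printed just before handing in only repeats the earlier pixels, so it is not an independent check.
- **Push stick:** in both last pictures it stands on the bench, well clear of the planer.
- **Glue pot:** it is at the same pixels as at the start.
- **Robot and blank:** the fingers stayed behind the guard and the readings showed no unusual force, so I saw no sign of the robot touching the blank.
- **Disagreement:** the cameras and the robot's own position differed by about 3–5 mm sideways. I corrected for that from the picture before pushing.

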